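# Cam-clamp the black heat sink onto the amplifier module

### The arm

A 6-joint arm with a two-finger parallel gripper is mounted at the origin on the work surface. World frame = base frame: x ahead of the robot, y to its left, z up, the work surface at z = 0. Lengths are in m, angles in degrees, forces in N, time in s.
With the tool pointing down it reaches from about 0.4 to 0.825 m from the base axis. Payload 7 kg.
Tool frame: the origin (TCP) lies midway between the tips of the shut fingers; the grasp point (between the pads) lies 19 mm behind it; z points along the fingers, y is the line along which they close (so a half turn about z gives the same grasp; the last joint's range is limited). The gripper opens to 88 mm and grips with 3 to 60 N. Pads are 19 mm wide; open, the fingers measure 130 mm over their backs; the gripper's body (78 mm by 193 mm) begins 47 mm behind the grasp point.
Start: joints at [89.846, 20.546, 0.682, 0, -70.136, -16.507], TCP at [0.194, 0.647, 0.227] pointing down, gripper open.
Joint ranges: [-176.03, 176.03], [-82.01, 121.73], [-58.28, 71.71], [-173.87, 95.51], [-174.79, -0.11], [-173.66, 173.66]. Speed limits (degrees/s): [136.94, 136.94, 172.46, 180, 180, 180].

### API

Orientations are given as a 3x3 rotation matrix whose columns are the frame's x, y, z axes.
In Python, from rig import robot gives the robot as it stands. Calls block until the motion is done:
- robot.goto(position, orientation): joint-space move of the TCP to a pose.
- robot.servo_line(position, ori=None, speed=0.15): straight line of the TCP; ori=None keeps the orientation; speed is the mean speed in m/s.
- robot.movej(angles): joint-space move.
- robot.move_gripper(opening): opening from 0.0 (shut) to 1.0 (fully open); the grip force is fixed at half the most; returns when the fingers have stopped.
- robot.dwell(seconds).
- robot.ik(position, orientation): joint angles nearest the present ones, or None.
- robot.grab_frame(name): name is "scene" or "top" or "wrist"; returns (picture, depth): 420x560x3 uint8, red, green, blue; 420x560 float32, m along the optical axis (not along the pixel's ray), 0 where there is no reading.
- robot.camera_info(name): a dict with "vfov" (degrees; the focal length in pixels is half the picture's height over the tangent of half this angle, whatever the lens; pixels are square), "cx", "cy" (the principal point, pixels), "view" (4x4, takes a point from world to camera coordinates); the wrist camera has in their place "T_tool_cam" (4x4, takes a point from camera to tool coordinates, whose origin is the TCP and whose axes are the flange's). Camera axes: x right, y down, z forward; pixel columns grow to the right and rows downward; lengths in m; the calibration is good to about 2 mm. A picture is of the moment at which its call begins: read the wrist's pose just before it. camera_info takes no time and is no camera call.
A pose or a line that the arm cannot do raises robot.Unreachable and nothing moves.
- robot.job_done(): hands the job in; it is judged then, once.
Readings, each from a call of its own:
- robot.read_t(): time.
- robot.read_qpos(): joint angles.
- robot.read_qvel(): joint speeds.
- robot.read_effort(): joint torques, N m.
- robot.read_position(): TCP position.
- robot.read_tcp_rot(): TCP orientation.
- robot.read_force(): force on the tool from outside, world axes, zero at the start.
- robot.read_ft_torque(): the same for the moment, N m.
- robot.read_grip_width(): opening from 0.0 (shut) to 1.0 (fully open).
- robot.read_finger_force(): force on a finger pad.
Only numpy, scipy, OpenCV 4.12 (cv2) and the standard library are available. Lean on these libraries where they do the work, as an engineer would, in place of code of your own. Each camera call takes 0.05 s, during which the arm holds its last target. There are 200 camera calls.

### The job

Stand the black finned heat sink (not the silver one) in the open bay of the blue cam clamp, fins up and squared up between the aluminium jaw and the copper face of the green amplifier module. Then swing the red-gripped cam lever a full quarter turn, until it points straight back in line with the clamp, so that the jaw draws heat sink and module tight together, and let go.

Things in the scene. Friction and masses are not known exactly. Their poses are not given: they have to be found in the camera images.
- heatsink_mid (a point): Centre (half-way up) of the loose black heat sink: 40 mm (x) by 50 mm (y) by 45 mm tall (z up), about 0.15 kg; solid lower 20 mm, six fins above running along x, the outer two flush with the flat +y and -y sides. Grip it from above across the 50 mm (along y); either way round will do. A silver one of the same shape nearby is not wanted.
- bay (a point): Middle of the bay floor = top of the blue base plate (220 x 124 mm), 12 mm above the bench. x points from jaw to module, y across, z up. Open: jaw face at x = -29 mm, copper module face at x = +29 mm, both 60 mm wide (y), up to 37 mm above the floor. The heat sink's own x goes along this x; both y sides are free for fingers. Lever pivot: x = -77 mm, y = 0.
- cam (a joint): Lever angle (rad): 0 = open, lever along +y of the bay frame; 1.57 = stop, closed, lever along -x of the bay frame; grows anticlockwise from above. Starts at 0 to 0.2. Stays where left (friction 0.25 N m). The jaw moves 24 mm along +x in proportion to the angle; the last quarter presses the heat sink on the module, which is sprung and gives about 6 mm (about 10 N).
- cam_grip (a point): Middle of the lever's upright round red grip, 18 mm in diameter, free from 46 mm (top of the flat lever) to 87 mm above the bench; this point is 69 mm above the bench and 80 mm from the pivot. The point turns with the lever: its y points from pivot to grip. Pinch it from above and carry it round the arc; it may turn between the fingers.
There are look-alikes about, which are no part of the job. What is meant by the part that bears heatsink_mid is not yellow, and is the larger of those in its own colour.

How it is judged:
By the outcome, as a careful person would: the job done as asked, in the order asked, and still so for the second after the job is handed in, with the robot touching nothing.
It also fails if it takes over 50 s, if anything falls off the work surface, if the arm or the gripper's body presses on something with over 40 N, if the wrist force passes 120 N, or if a joint passes its speed limit or range.

## Working session

There is one attempt and no reset: what is moved stays moved. The work goes in short steps, each a Python script; the robot and the scene stay as the last script left them, time stands still between calls to the robot, and variables do not carry over. Pictures are saved under pics/ and viewed, at most 10 in all, crops included, and the job is handed in when it is done.

```bash
mkdir -p pics; ls; python3 - <<'E'
from rig import robot
import cv2,numpy as np
for n in ("scene","top"):
    p,d=robot.grab_frame(n); np.savez(f"pics/{n}0.npz",p=p,d=d)
    cv2.imwrite(f"pics/{n}0.png",p[:,:,::-1]); print(n,robot.camera_info(n),(d>0).mean())
print(robot.camera_info("wrist"),robot.read_t())
print(robot.read_tcp_rot())
E
```

```text
pics
scene {'vfov': 42.565630456119735, 'cx': 287.9751477317093, 'cy': 210.27888685745978, 'view': array([[-0.25584781,  0.96657524, -0.01655937,  0.16049077],
       [ 0.76868114,  0.19301886, -0.60981393, -0.39473036],
       [-0.58623478, -0.16874843, -0.7923716 ,  1.45270743],
       [ 0.        ,  0.        ,  0.        ,  1.        ]])} 0.9957015306122449
top {'vfov': 44.033163379607714, 'cx': 276.98281234765614, 'cy': 212.0026023750513, 'view': array([[ 0.0054318 , -0.99994076,  0.00943273, -0.03374391],
       [-0.99795422, -0.00602142, -0.06364846,  0.56475129],
       [ 0.06370149, -0.00906771, -0.9979278 ,  1.11585601],
       [ 0.        ,  0.        ,  0.        ,  1.        ]])} 0.9956802721088436
{'vfov': 58.10523089645705, 'cx': 275.7626292841244, 'cy': 210.12907419117718, 'T_tool_cam': array([[-8.90810342e-05, -9.58520297e-01, -2.85024265e-01,
         7.64293319e-02],
       [ 9.99999994e-01, -6.56232911e-05, -9.18510467e-05,
        -1.68047052e-04],
       [ 6.93368623e-05, -2.85024271e-01,  9.58520297e-01,
        -1.57623837e-01],
       [ 0.00000000e+00,  0.00000000e+00,  0.00000000e+00,
         1.00000000e+00]])} 0.1
[[ 9.57980672e-01 -2.86832627e-01 -2.75051411e-04]
 [-2.86832717e-01 -9.57979567e-01 -1.46351924e-03]
 [ 1.56291438e-04  1.48091689e-03 -9.99998891e-01]]
```

View pics/top0.png

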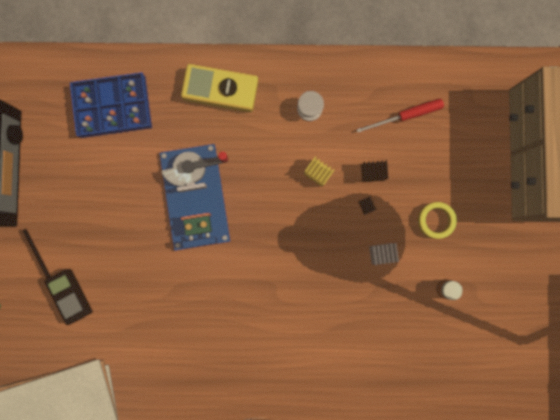

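View pics/scene0.png

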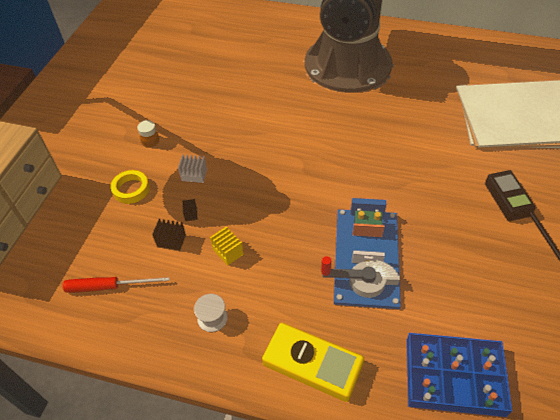

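The top view shows the black heat sink at about (374,171), with a small black decoy at (367,205), yellow at (319,171) and silver at (385,254). The clamp is centred near (195,197), with its pivot at about (187,168), the red grip at (223,157) and the module at (197,226). The scene view agrees.

```bash
cat > h.py <<'E'
import numpy as np, cv2
from rig import robot
def cam(name):
    c=robot.camera_info(name); f=210/np.tan(np.radians(c['vfov']/2))
    if name=='wrist':
        T=np.eye(4);T[:3,:3]=robot.read_tcp_rot();T[:3,3]=robot.read_position();M=T@c['T_tool_cam']
    else: M=np.linalg.inv(c['view'])
    return f,c['cx'],c['cy'],M
def ray(C,uv,z):
    f,cx,cy,M=C; uv=np.atleast_2d(uv).astype(float)
    d=np.c_[(uv[:,0]-cx)/f,(uv[:,1]-cy)/f,np.ones(len(uv))]@M[:3,:3].T
    return M[:3,3]+d*((z-M[2,3])/d[:,2])[:,None]
def cloud(C,d):
    f,cx,cy,M=C; v,u=np.mgrid[:d.shape[0],:d.shape[1]]
    P=np.stack([(u-cx)/f*d,(v-cy)/f*d,d],-1)
    return P@M[:3,:3].T+M[:3,3]
def R(yaw): # tool down, tool y at angle yaw (deg)
    a=np.radians(yaw); y=np.array([np.cos(a),np.sin(a),0]); z=np.array([0,0,-1.]); return np.c_[np.cross(y,z),y,z]
def shot(name,tag):
    C=cam(name); p,d=robot.grab_frame(name); np.savez(f"pics/{tag}.npz",p=p,d=d,M=C[3]); cv2.imwrite(f"pics/{tag}.png",p[:,:,::-1]); return C,p,d
def rect(xy):
    c,s,a=cv2.minAreaRect((xy*1000).astype(np.float32)); return np.round(c,1),np.round(s,1),round(a,1)
def big(m,n=1):
    k,l,s,c=cv2.connectedComponentsWithStats(m.astype(np.uint8)); return [l==i for i in 1+np.argsort(-s[1:,4])[:n]]
E
python3 - <<'E'
from h import *
z=np.load('pics/top0.npz');p=z['p'];d=z['d'];C=cam('top');P=cloud(C,d);hsv=cv2.cvtColor(p,cv2.COLOR_RGB2HSV)
H,S,V=[hsv[...,i].astype(int) for i in range(3)]
def box(u0,u1,v0,v1):
    m=np.zeros(d.shape,bool);m[v0:v1,u0:u1]=1;return m
m=box(350,400,155,187)&(P[...,2]>.015); q=P[m]; print('sink',rect(q[:,:2]),q[:,2].max(),m.sum())
m=box(355,380,192,215)&(P[...,2]>.006); q=P[m]; print('small',rect(q[:,:2]),q[:,2].max())
b=box(150,240,135,260)
m=b&(H>95)&(H<125)&(S>100)&(P[...,2]<.02); m=big(m)[0]; q=P[m]; print('base',rect(q[:,:2]),np.median(q[:,2]))
m=b&((H<8)|(H>172))&(S>150)&(P[...,2]>.03); m=big(m)[0]; q=P[m]; print('grip',rect(q[:,:2]),q[:,2].max(),m.sum())
print(P[90:91,480],p[171,374])
E
```

```text
sink (array([ 594.1, -136.9]), array([ 56.8, 303.9]), 30.4) 1.1498075841809685 502
small (array([ 537.4, -131. ]), array([ 32.9, 238.7]), 24.3) 1.1498075841809685
base (array([579.3, 148.1]), array([146.7, 115.2]), 10.2) 0.011254233839749883
grip (array([676.2,  84.7]), array([17. , 14.8]), 41.8) 0.0896956643871385 69
[[ 8.45222792e-01 -4.88136467e-01  7.68104676e-05]] [56 40 31]
```

```bash
python3 - <<'E'
from h import *
C=cam('top'); print(ray(C,[[374,171]],.04),ray(C,[[195,197]],.02))
for y in (98,-82): print(y,robot.ik([.59,.15,.22],R(y)),robot.ik([.60,.14,.22],R(y)))
robot.goto([.60,.14,.24],R(-82)); robot.dwell(.2); shot('wrist','w1'); print(robot.read_t())
E
```

```text
[[ 0.65338602 -0.23900833  0.04      ]] [[0.59652182 0.14847927 0.02      ]]
98 [  32.62906331   14.61226279   -8.62389873    0.          -66.76383848
 -114.62906331] [  31.27189004   15.29690343   -7.68998927    0.          -67.01310731
 -113.27189004]
-82 [ 32.62906331  14.61226279  -8.62389873   0.         -66.76383848
  65.37093669] [ 31.27189004  15.29690343  -7.68998927   0.         -67.01310731
  66.72810996]
2.6667
```

View pics/w1.png

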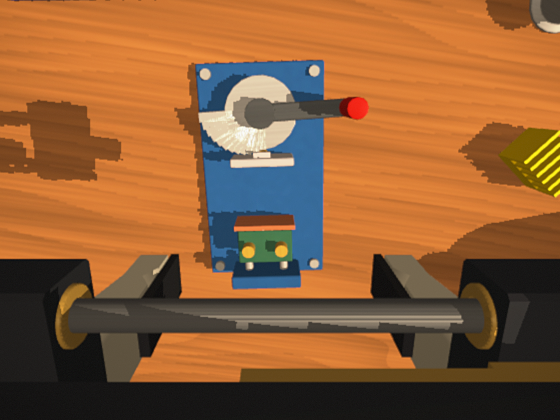

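The wrist view shows the whole clamp. Its base corners are at about (195,66), (323,61), (323,268) and (210,270). The pivot is at (260,113), the red grip top at (355,107), the jaw bar at (262,160) and the copper edge at (265,223).

```bash
cat > clamp.py <<'E'
from h import *
z=np.load('pics/w1.npz');p=z['p'];d=z['d'];f,cx,cy,_=cam('wrist');C=(f,cx,cy,z['M']);P=cloud(C,d)
hsv=cv2.cvtColor(p,cv2.COLOR_RGB2HSV);H,S,V=[hsv[...,i].astype(int) for i in range(3)]
roi=np.zeros(d.shape,bool);roi[40:262,180:380]=1;roi&=d>.05
m=roi&(H>95)&(H<125)&(S>100)&(P[...,2]<.025);m=big(m)[0];q=P[m]
print('base',rect(q[:,:2]),np.median(q[:,2]))
# straight side edges of the base at z=.012
def edge(rows,side):
    pts=[]
    for r in rows:
        c=np.where(m[r])[0]; pts.append((c.max()+.5 if side else c.min()-.5,r))
    X=ray(C,pts,.012); v=cv2.fitLine(X[:,:2].astype(np.float32),cv2.DIST_HUBER,0,1e-4,1e-4).ravel(); return v,np.degrees(np.arctan2(v[1],v[0]))
print('right',edge(list(range(66,92))+list(range(125,255)),1)); print('left',edge(list(range(170,250)),0))
m2=roi&((H<8)|(H>172))&(S>150)&(P[...,2]>.06); m2=big(m2)[0]; q=P[m2];print('grip',rect(q[:,:2]),q[:,2].max(), q[q[:,2]>.083][:,:2].mean(0))
for n,w in (('jaw',(150,170,225,300)),('copper',(212,232,228,302))):
    k=np.zeros_like(roi);k[w[0]:w[1],w[2]:w[3]]=1;k&=P[...,2]>.043;k&=P[...,2]<.056
    q=P[k];print(n,rect(q[:,:2]),np.median(q[:,2]))
k=np.zeros_like(roi);k[225:290,225:305]=1;k&=d>.05;print('module max z',P[k][:,2].max())
k=roi.copy();k[:,310:]=0;k[150:]=0;print('cam max z',P[k][:,2].max())
k=roi&(P[...,2]>.0555)&(P[...,2]<.1);k[:,310:]=0;k[150:]=0;k=big(k)[0];print('hub',rect(P[k][:,:2]),np.median(P[k][:,2]))
E
python3 clamp.py
```

```text
base (array([576.2, 150.1]), array([154.1, 122.3]), 9.7) 0.01160019532711043Traceback (most recent call last):
  File "clamp.py", line 13, in <module>
    print('right',edge(list(range(66,92))+list(range(125,255)),1)); print('left',edge(list(range(170,250)),0))
                  ~~~~^^^^^^^^^^^^^^^^^^^^^^^^^^^^^^^^^^^^^^^^^^^
  File "clamp.py", line 11, in edge
    c=np.where(m[r])[0]; pts.append((c.max()+.5 if side else c.min()-.5,r))
                                     ~~~~~^^
    return umr_maximum(a, axis, None, out, keepdims, initial, where)
ValueError: zero-size array to reduction operation maximum which has no identity
```

```bash
sed -i 's/;m=big(m)\[0\];q=P\[m\]/;q=P[m]/' clamp.py; python3 clamp.py
```

```text
base (array([603.2, 154.7]), array([208.7, 122.5]), 9.6) 0.011603629576586783
right (array([0.9862216 , 0.16542959, 0.5978472 , 0.09194568], dtype=float32), np.float32(9.522191))
left (array([0.9855843 , 0.16918485, 0.5522019 , 0.2077483 ], dtype=float32), np.float32(9.740428))
grip (array([676.8,  87. ]), array([16.8, 17.2]), 54.8) 0.08952932239359745 [0.67702269 0.08700127]
jaw (array([616., 157.]), array([ 8.2, 59.4]), 9.7) 0.04547961810237022
copper (array([552.3, 146.1]), array([ 7.8, 59. ]), 9.3) 0.04786862806835904
module max z 0.060791309258691195
cam max z 0.05063949651003319Traceback (most recent call last):
  File "clamp.py", line 20, in <module>
    k=roi&(P[...,2]>.0555)&(P[...,2]<.1);k[:,310:]=0;k[150:]=0;k=big(k)[0];print('hub',rect(P[k][:,:2]),np.median(P[k][:,2]))
                                                                 ~~~~~~^^^
IndexError: list index out of range
```

```bash
python3 - <<'E'
from h import *
robot.goto([.60,-.24,.22],R(-90)); robot.dwell(.2); C,p,d=shot('wrist','w2'); P=cloud(C,d)
m=(d>.05)&(P[...,2]>.01)&(P[...,2]<.08)&(abs(P[...,0]-.653)<.06)&(abs(P[...,1]+.239)<.06)
m=big(m)[0];q=P[m];print(rect(q[:,:2]),q[:,2].max(),np.percentile(q[:,2],90)); t=q[q[:,2]>.038];print('top',rect(t[:,:2]),len(t))
v,u=np.where(m);print(u.min(),u.max(),v.min(),v.max(),robot.read_t())
c=p[max(v.min()-30,0):v.max()+30,max(u.min()-30,0):u.max()+30,::-1]
cv2.imwrite('pics/w2c.png',cv2.resize(cv2.convertScaleAbs(c,alpha=2.0),None,fx=4,fy=4)[:600,:800])
E
```

```text
(array([ 655.2, -240.3]), array([40.2, 50.1]), 4.2) 0.04712493577821969 0.044997635519355705
top (array([ 655.3, -240.3]), array([39.9, 50.1]), 4.1) 1063
247 308 98 149 4.3333
```

View pics/w2c.png

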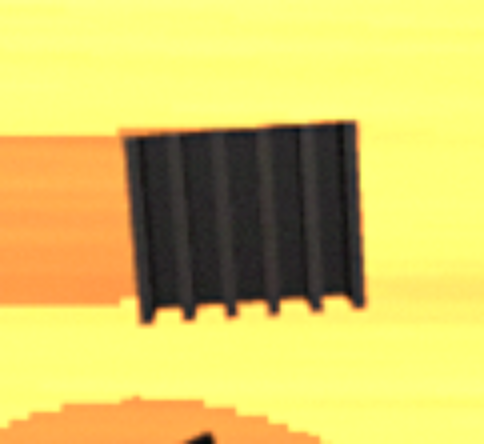

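The crop shows the upright heat sink at about (245,220): fins along x, six of them, turned about 4°. The centre is (655.2, -240.3) mm. Next is the grasp.

```bash
python3 - <<'E'
from h import *
x,y=.6552,-.2403; Q=R(-85.8)
robot.goto([x,y,.09],Q); robot.servo_line([x,y,.006],speed=.1); robot.move_gripper(0.3); print(robot.read_grip_width(),robot.read_finger_force(),robot.read_t())
robot.servo_line([x,y,.14],speed=.2); print(robot.read_grip_width(),robot.read_finger_force())
Q=R(-90+9.6); bx,by=.5847,.1516
robot.goto([bx,by,.14],Q); robot.dwell(.15); shot('wrist','w3'); print(robot.read_position(),robot.read_t(),robot.read_force())
E
```

```text
0.5715302864574522 30.00002458691597 6.6333
0.5723789830000502 30.0
[0.58505401 0.15064142 0.13988113] 9.125 [-0.30190162 -0.27887361 -1.38831317]
```

View pics/w3.png

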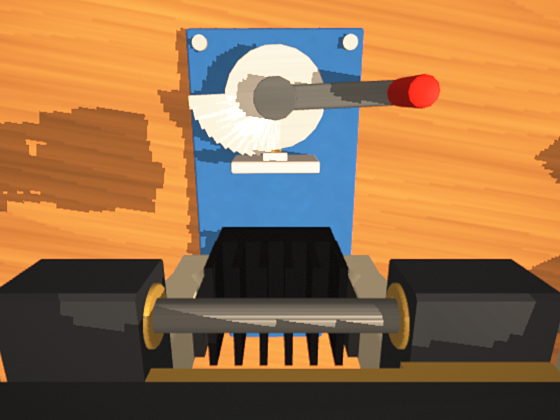

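The heat sink is held square, with fins at (275,290). The jaw bar is clear at (275,165) and the grip is at (420,92). I'll check the offsets in this view before lowering.

```bash
python3 - <<'E'
from h import *
z=np.load('pics/w3.npz');p=z['p'];d=z['d'];f,cx,cy,_=cam('wrist');C=(f,cx,cy,z['M']);P=cloud(C,d)
a=np.radians(9.6);ex=-np.array([np.cos(a),np.sin(a)]);ey=np.array([np.sin(a),-np.cos(a)])
B=np.array([.5847,.1516]); L=np.stack([(P[...,:2]-B)@ex,(P[...,:2]-B)@ey],-1)*1000
k=np.zeros(d.shape,bool);k[150:180,225:325]=1;k&=(P[...,2]>.043)&(P[...,2]<.056);print('jaw',rect(L[k]/1000),L[k][:,0].max())
k=np.zeros(d.shape,bool);k[222:292,205:360]=1;k&=(P[...,2]>.12)&(P[...,2]<.185)&(p.max(2)<60);print('sink',rect(L[k]/1000),L[k].min(0),L[k].max(0),P[k][:,2].min(),P[k][:,2].max())
t=robot.read_position();print('tcp',(t[:2]-B)@ex*1000,(t[:2]-B)@ey*1000)
hsv=cv2.cvtColor(p,cv2.COLOR_RGB2HSV)
k=((hsv[...,0]<8)|(hsv[...,0]>172))&(hsv[...,1]>150)&(P[...,2]>.084)&(P[...,2]<.1);k=big(k)[0];print('grip',L[k].mean(0),rect(L[k]/1000))
E
```

```text
jaw (array([-31.7,  -0.1]), array([ 8.4, 59. ]), 0.1) -27.524055373747963
sink (array([-9.3,  2.3]), array([53.6, 24. ]), 89.8) [-21.3100848  -24.40065798] [ 2.6956375  29.13839901] 0.13350635826738366 0.18001290108905185
tcp -0.18918887878872515 1.0041970918998104
grip [-80.10812655  79.00088103] (array([-80.1,  79.2]), array([16.8, 16.9]), 15.3)
```

```bash
python3 - <<'E'
from h import *
a=np.radians(9.6);ex=-np.array([np.cos(a),np.sin(a)]);ey=np.array([np.sin(a),-np.cos(a)])
b=np.array([.5847,.1516])+ex*.0015-ey*.001
robot.servo_line([*b,.04],speed=.12); robot.servo_line([*b,.019],speed=.05)
print(robot.read_position(),robot.read_force())
for z in (.018,.017,.016):
    if robot.read_force()[2]>3: break
    robot.servo_line([*b,z],speed=.02); print(robot.read_position()[2],robot.read_force())
robot.move_gripper(0.8); robot.servo_line([*b,.12],speed=.2)
robot.goto([*(b-ex*.02),.20],R(-80.4)); robot.dwell(.15);C,p,d=shot('wrist','w4'); print(robot.read_t())
E
```

```text
[0.58283621 0.15221893 0.01852154] [ 0.71873731 -0.12529059 -0.92778198]
0.017990913801336026 [ 0.1970825   0.45824161 -0.50119801]
0.017927866758867407 [-3.27520393  0.25016126  7.79769942]
13.0667
```

View pics/w4.png

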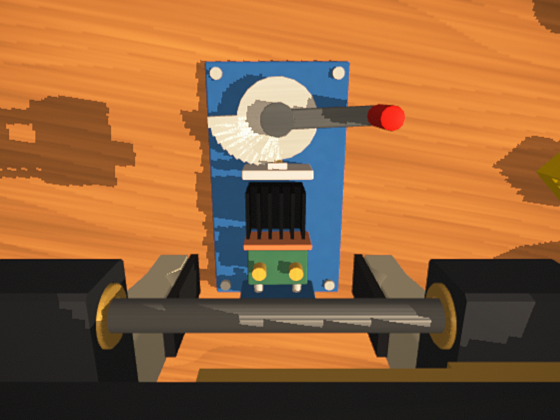

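The heat sink sits square in the bay, between the jaw (row 172) and the copper face (row 240), and the grip is at (390,118). Next I pinch the grip and swing the lever.

```bash
python3 - <<'E'
from h import *
a=np.radians(9.6);ex=-np.array([np.cos(a),np.sin(a)]);ey=np.array([np.sin(a),-np.cos(a)])
piv=np.array([.5847,.1516])-ex*.077
def pose(th,z): return [*(piv+.08*(np.cos(th)*ey-np.sin(th)*ex)),z], R(-170.4+np.degrees(th))
robot.move_gripper(.6)
p,o=pose(.039,.13); robot.goto(p,o); p,o=pose(.039,.052); robot.servo_line(p,speed=.15)
robot.move_gripper(0.1); print(robot.read_grip_width(),robot.read_finger_force(),robot.read_t(),robot.read_position()-p)
for th in np.linspace(.039,1.6,9)[1:]:
    p,o=pose(th,.052); robot.servo_line(p,o,speed=.08); r=robot.read_position()[:2]-piv
    print(round(th,2),round(np.arctan2(-r@ex,r@ey),3),round(np.linalg.norm(r),4),robot.read_force().round(1),round(robot.read_t(),1))
    if np.linalg.norm(robot.read_force())>50: break
E
```

```text
0.19475574108168847 30.000146627426147 16.2167 [ 2.38028545e-04 -1.79248607e-05  2.68732383e-04]
0.23 0.243 0.0801 [1.8 0.4 1.4] 16.6
0.43 0.433 0.0801 [1.1 0.1 2.2] 16.9
0.62 0.627 0.0801 [2.5 0.3 2.9] 17.2
0.82 0.821 0.08 [2.5 0.8 4.3] 17.6
1.01 1.017 0.08 [2.3 1.7 3.4] 17.9
1.21 1.211 0.0799 [1.1 1.9 5.2] 18.3
1.4 1.405 0.0799 [1.1 1.1 4.5] 18.6
1.6 1.568 0.0795 [ 2.3 -6.5  5.2] 18.9
```

```bash
python3 - <<'E'
from h import *
a=np.radians(9.6);ex=-np.array([np.cos(a),np.sin(a)]);ey=np.array([np.sin(a),-np.cos(a)])
piv=np.array([.5847,.1516])-ex*.077
def pose(th,z): return [*(piv+.08*(np.cos(th)*ey-np.sin(th)*ex)),z], R(-170.4+np.degrees(th))
p,o=pose(1.65,.052); robot.servo_line(p,R(-80.4),speed=.05); robot.dwell(.2); r=robot.read_position()[:2]-piv
print(np.arctan2(-r@ex,r@ey),robot.read_force())
p,_=pose(1.571,.052); robot.servo_line([*(.5*np.array(p[:2])+.5*robot.read_position()[:2]),.052],speed=.05)
robot.move_gripper(.6); p=robot.read_position(); robot.servo_line([p[0],p[1],.15],speed=.15)
robot.goto([*(np.array([.5847,.1516])+ex*.0),.27],R(-80.4)); robot.dwell(.2); C,p,d=shot('wrist','w5');P=cloud(C,d)
L=np.stack([(P[...,:2]-[.5847,.1516])@ex,(P[...,:2]-[.5847,.1516])@ey],-1)*1000
hsv=cv2.cvtColor(p,cv2.COLOR_RGB2HSV)
k=((hsv[...,0]<8)|(hsv[...,0]>172))&(hsv[...,1]>150)&(P[...,2]>.084)&(P[...,2]<.1);k=big(k)[0];print('grip',rect(L[k]/1000))
k=(abs(L).max(-1)<45)&(P[...,2]>.05)&(P[...,2]<.063)&(p.max(2)<60);k=big(k)[0];print('sink',rect(L[k]/1000),np.median(P[k][:,2]))
print(robot.read_t())
E
```

```text
1.5725935764863643 [  8.09601337 -20.21031487   4.11625458]
grip (array([-149.7,    0.9]), array([ 4.5, 14.5]), 0.7)
sink (array([14.3, -6.5]), array([ 3. , 37.7]), 90.0) 0.056401895091193116
22.325
```

View pics/w5.png

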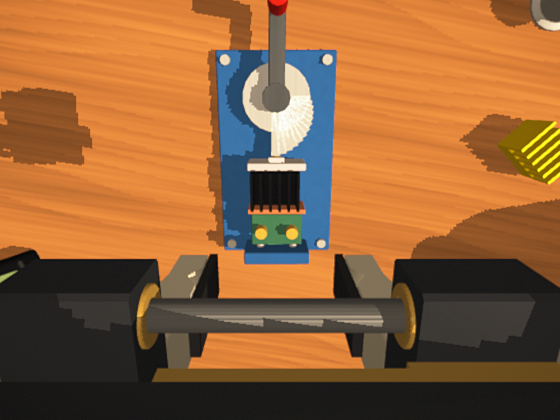

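The lever points straight back with the grip at (278,5). The heat sink, at (275,190), is square and tight between jaw and copper with no gaps, and the gripper is clear. I'm handing in.

```bash
python3 -c "
from rig import robot
print(robot.job_done())"
```

```text
the job is handed in; nothing more can be done
None
```

The black heat sink is clamped square, fins up, between the jaw and the copper face; the cam lever is at its stop (about 1.57 rad), pointing straight back and let go, and the job was handed in at about 22 s of robot time.

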